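# Move a row of jars to the display rack in reverse order

## Task

Move the four jars from the light-wood stock rack onto the empty dark-wood display rack in reverse order, so that customers across the counter read the row as we read it now: seen from the robot, the jar at the left-hand end of the stock rack goes to the right-hand end of the display rack, the second from the left to the second from the right, and so on. Stand each jar upright on the middle of its cork pad, without knocking any jar over.

Things in the scene. Friction and masses are not known exactly. Their poses are not given: they have to be found in the camera images.
- jam_jar_centre (a point): widest jar: round glass jam jar with a wide screw lid, 62 mm in diameter, 82 mm high (lid 56 mm wide, the top 14 mm), about 0.1 to 0.3 kg, loose and upright; the point is its centre, 41.0 mm above its foot, z axis up. It starts in any one of the four places of the stock rack.
- honey_jar_centre (a point): middle-sized jar, rather taller than wide, 54 mm in diameter, 75 mm high (lid 48 mm wide, the top 13 mm), about 0.1 to 0.3 kg, loose and upright; the point is its centre, 37.5 mm above its foot, z axis up. It starts in any one of the four places of the stock rack.
- cream_jar_centre (a point): smallest and lowest jar, 50 mm in diameter, 60 mm high (lid 44 mm wide, the top 10 mm), about 0.1 to 0.3 kg, loose and upright; the point is its centre, 30.0 mm above its foot, z axis up. It starts in any one of the four places of the stock rack.
- sprinkle_jar_centre (a point): tall slim shaker jar with a cap nearly as wide as its body, 45 mm in diameter, 105 mm high (cap 45 mm wide, the top 21 mm), about 0.1 to 0.3 kg, loose and upright; the point is its centre, 52.5 mm above its foot, z axis up. It starts in any one of the four places of the stock rack.
- pad_jam: round cork pad, 74 mm in diameter, 3 mm thick, fixed on the stock rack; the jam jar stands on its middle at the start, so it goes on marking where that jar came from. Origin at the centre of its underside.
- pad_honey: round cork pad, 74 mm in diameter, 3 mm thick, fixed on the stock rack; the honey jar stands on its middle at the start, so it goes on marking where that jar came from. Origin at the centre of its underside.
- pad_cream: round cork pad, 74 mm in diameter, 3 mm thick, fixed on the stock rack; the cream jar stands on its middle at the start, so it goes on marking where that jar came from. Origin at the centre of its underside.
- pad_sprinkle: round cork pad, 74 mm in diameter, 3 mm thick, fixed on the stock rack; the sprinkle jar stands on its middle at the start, so it goes on marking where that jar came from. Origin at the centre of its underside.
- stock_rack: light-wood rack, fixed, full of four jars at the start. 96 (x) x 316 (y) mm, slightly turned. Origin mid-underside; +x away from the robot, +y to its left, z up. Board top at z 12 mm; lips along the two long edges, 6 mm wide, top at z 18 mm, 84 mm clear between. Places at y = 120, 40, -40, -120 mm, x = 0, each with its own cork pad.
- display_rack: dark-wood rack, fixed, empty at the start. 96 (x) x 316 (y) mm, slightly turned. Origin mid-underside; +x away from the robot, +y to its left, z up. Board top at z 12 mm; lips along the two long edges, 6 mm wide, top at z 18 mm, 84 mm clear between. Places at y = 120, 40, -40, -120 mm, x = 0, each with a 74 mm wide cork pad, top at z 15 mm.
Things that resemble listed ones, but are neither listed nor needed, are in the scene too. There is more than one size of the part that bears jam_jar_centre; the job needs the smaller. Leave any blue look-alike of the part that bears honey_jar_centre alone.

How it is judged:
At the end, for the whole second after the job is handed in: Each jar stands upright (within 0.1 rad), released and at rest, on the display rack's pad that mirrors its starting place (first from the left to first from the right, and so on), its centre within 13 mm of the pad's middle along and across the rack, its foot on the pad (within 5 mm) (x of jam_jar_centre in the frame of display_rack between -0.013 and 0.013 m and z of jam_jar_centre in the frame of display_rack between 0.051 and 0.061 m and angle between each of jam_jar_centre, honey_jar_centre, cream_jar_centre, sprinkle_jar_centre's own z axis and vertical below 0.1 rad and linear speed of each of jam_jar, honey_jar, cream_jar, sprinkle_jar below 0.02 m/s and angular speed of each of jam_jar, honey_jar, cream_jar, sprinkle_jar below 0.2 rad/s and ((y of pad_jam in the frame of stock_rack between 0.1 and 0.14 m and y of jam_jar_centre in the frame of display_rack between -0.133 and -0.107 m) or (y of pad_jam in the frame of stock_rack between 0.02 and 0.06 m and y of jam_jar_centre in the frame of display_rack between -0.053 and -0.027 m) or (y of pad_jam in the frame of stock_rack between -0.06 and -0.02 m and y of jam_jar_centre in the frame of display_rack between 0.027 and 0.053 m) or (y of pad_jam in the frame of stock_rack between -0.14 and -0.1 m and y of jam_jar_centre in the frame of display_rack between 0.107 and 0.133 m)) and x of honey_jar_centre in the frame of display_rack between -0.013 and 0.013 m and z of honey_jar_centre in the frame of display_rack between 0.0475 and 0.0575 m and ((y of pad_honey in the frame of stock_rack between 0.1 and 0.14 m and y of honey_jar_centre in the frame of display_rack between -0.133 and -0.107 m) or (y of pad_honey in the frame of stock_rack between 0.02 and 0.06 m and y of honey_jar_centre in the frame of display_rack between -0.053 and -0.027 m) or (y of pad_honey in the frame of stock_rack between -0.06 and -0.02 m and y of honey_jar_centre in the frame of display_rack between 0.027 and 0.053 m) or (y of pad_honey in the frame of stock_rack between -0.14 and -0.1 m and y of honey_jar_centre in the frame of display_rack between 0.107 and 0.133 m)) and x of cream_jar_centre in the frame of display_rack between -0.013 and 0.013 m and z of cream_jar_centre in the frame of display_rack between 0.04 and 0.05 m and ((y of pad_cream in the frame of stock_rack between 0.1 and 0.14 m and y of cream_jar_centre in the frame of display_rack between -0.133 and -0.107 m) or (y of pad_cream in the frame of stock_rack between 0.02 and 0.06 m and y of cream_jar_centre in the frame of display_rack between -0.053 and -0.027 m) or (y of pad_cream in the frame of stock_rack between -0.06 and -0.02 m and y of cream_jar_centre in the frame of display_rack between 0.027 and 0.053 m) or (y of pad_cream in the frame of stock_rack between -0.14 and -0.1 m and y of cream_jar_centre in the frame of display_rack between 0.107 and 0.133 m)) and x of sprinkle_jar_centre in the frame of display_rack between -0.013 and 0.013 m and z of sprinkle_jar_centre in the frame of display_rack between 0.0625 and 0.0725 m and ((y of pad_sprinkle in the frame of stock_rack between 0.1 and 0.14 m and y of sprinkle_jar_centre in the frame of display_rack between -0.133 and -0.107 m) or (y of pad_sprinkle in the frame of stock_rack between 0.02 and 0.06 m and y of sprinkle_jar_centre in the frame of display_rack between -0.053 and -0.027 m) or (y of pad_sprinkle in the frame of stock_rack between -0.06 and -0.02 m and y of sprinkle_jar_centre in the frame of display_rack between 0.027 and 0.053 m) or (y of pad_sprinkle in the frame of stock_rack between -0.14 and -0.1 m and y of sprinkle_jar_centre in the frame of display_rack between 0.107 and 0.133 m))); the robot touches nothing.
It fails at once if the jam jar is knocked over (angle between jam_jar_centre's own z axis and vertical above 0.7 rad).
It fails at once if the honey jar is knocked over (angle between honey_jar_centre's own z axis and vertical above 0.7 rad).
It fails at once if the cream jar is knocked over (angle between cream_jar_centre's own z axis and vertical above 0.7 rad).
It fails at once if the sprinkle jar is knocked over (angle between sprinkle_jar_centre's own z axis and vertical above 0.7 rad).
It also fails if it takes over 104 s, if anything falls off the work surface, if the arm or the gripper's body presses on something with over 40 N, if the wrist force passes 120 N, or if a joint passes its speed limit or range.

## Robot

A 7-joint arm with a two-finger parallel gripper is mounted at the origin on a cart in front of the work surface, level with it; the furniture and walls round the work are solid. World frame = base frame: x ahead of the robot, y to its left, z up, the work surface at z = 0. Lengths are in m, angles in rad, forces in N, time in s.
With the tool pointing down it reaches from about 0.4 to 0.85 m from the base axis. Payload 10.4 kg.
Tool frame: the origin (TCP) lies midway between the tips of the shut fingers; the grasp point (between the pads) lies 19 mm behind it; z points along the fingers, y is the line along which they close (so a half turn about z gives the same grasp; the last joint's range is limited). The gripper opens to 87 mm and grips with 3 to 60 N. Pads are 19 mm wide; open, the fingers measure 117 mm over their backs; the gripper's body (75 mm by 190 mm) begins 51 mm behind the grasp point.
Start: joints at [1.301, 0.332, -0.065, 1.46, 0.022, 1.35, -0.088], TCP at [0.153, -0.606, 0.223] pointing down, gripper open.
Joint ranges: [-2.6, 2.6], [-0.5, 2.12], [-1.47, 1.34], [0.16, 2.42], [-1.27, 4.41], [0.06, 2.06], [-2.6, 2.6]. Speed limits (rad/s): [2.22, 2.22, 2.79, 2.79, 3.14, 3.14, 3.14].

## Interface

Orientations are given as a unit quaternion [x, y, z, w].
In Python, from bench import sensors, eyes, order gives the robot as it stands.
- The arm moves only by the tool arm_command, never from a script. Its argument "steps" is a list of rows, each an object with "rot": the turn, a rotation vector about the world's x, y, z in degrees, a list of three; "slide": the shift along the world's x, y, z in m, a list of three; "grip": the opening, from 0 (shut) to 1 (fully open). A call has exactly 8 rows; each row shifts and turns the commanded pose from where the row before left it; what a row does not reach is not made up. A row lasts 1/8 s, in which the tool goes at most 62.5 mm and 10.7 degrees, less where a joint would pass 70% of its speed; a pose out of reach is approached as far as the arm can. A call with a gripper value outside its range is refused whole. The fingers move at their own pace and stop on an object; "newtons" is the grip in N (left out, the last holds). Time passes only in rows, so rows that do not move let the fingers close, or fill a call up. It gives the time, the measured TCP pose, the force, the opening and the grip force at its end, in the units of the state.
- sensors.read_state(): the state, without advancing time (a new reading comes with each control period).
- eyes.camera(name): name is "side" or "top"; returns a dict with "pixels" (400x640x3 uint8, red, green, blue), "intrinsics" (3x3 intrinsics, pixels), "pose" (4x4, takes a point from camera to world coordinates). Camera axes: x right, y down, z forward; pixel columns grow to the right and rows downward; lengths in m; the calibration is good to about 2 mm. A picture is of the moment at which its call begins. There is no depth.
- order.close_job(): hands the job in; it is judged then, once.
Trained networks look in a picture, given as the dict that the camera call returned (one of the last four; its "shot" number tells which), for a name from the list of things; names that differ only in an ending like _2 or _b are one class to them, and where a whole thing is asked for, a point or a joint stands for the part that bears it (a point fixed in the world has none). Each returns a list of dicts, best first, with "conf" (0 to 1); they miss things now and then, are a little off and sometimes report something else, mostly with a low value. They report only what shows in the picture. A call takes as long as a camera call. They do not tell look-alikes from the thing itself.
- eyes.look_for(name, picture): "bbox" ([left, top, right, bottom] in pixels, round what is visible of it).
The state is a dict: "time": time; "joint_positions": joint angles; "joint_vel": joint speeds; "joint_torque": joint torques, N m; "ee_pos": TCP position; "eef_rot": TCP orientation; "ft_force": force on the tool from outside, world axes, zero at the start; "torque": the same for the moment, N m; "width": finger opening in m; "grip_force": force on a finger pad.
Only numpy, scipy, OpenCV 4.12 (cv2) and the standard library are available. Lean on these libraries where they do the work, as an engineer would, in place of code of your own. Each camera call takes 0.05 s, during which the arm holds its last target. There are 200 camera calls.

## Working session

There is one attempt and no reset: what is moved stays moved. The work goes in short steps, Python scripts to look and compute and a tool call to move; the robot and the scene stay as the last step left them, time stands still between calls to the robot, and variables do not carry over. Pictures are saved under pics/ and viewed, at most 14 in all, crops included, and the job is handed in when it is done.

Besides the shell and the picture viewer there is one more tool, called after "Call:" as name(argument=value, ...), one argument or row to a line, values as JSON. arm_command: Moves the arm, as the interface text tells. Its arguments: {"type":"object","properties":{"steps":{"type":"array","items":{"type":"object","properties":{"rot":{"type":"array","items":{"type":"number"}},"slide":{"type":"array","items":{"type":"number"}},"grip":{"type":"number"}}}},"newtons":{"type":"number"}},"required":["steps"]}

```bash
mkdir -p pics; ls
python3 - <<'E'
from bench import sensors, eyes
import cv2,numpy as np
s=sensors.read_state();print({k:np.round(v,3).tolist() for k,v in s.items()})
for n in("top","side"):
    p=eyes.camera(n);cv2.imwrite(f"pics/{n}0.png",p["pixels"][:,:,::-1])
    print(n,p["intrinsics"].tolist(),np.round(p["pose"],4).tolist())
    for o in["jam_jar_centre","honey_jar_centre","cream_jar_centre","sprinkle_jar_centre","stock_rack","display_rack"]:
        print(o,[(np.round(d["bbox"],0).astype(int).tolist(),round(d["conf"],2)) for d in eyes.look_for(o,p)])
E
```

```text
pics
{'time': 0.0, 'joint_positions': [1.301, 0.333, -0.065, 1.461, 0.022, 1.35, -0.089], 'joint_vel': [0.001, 0.001, -0.0, 0.001, 0.001, 0.001, -0.001], 'joint_torque': [-0.001, -62.327, 0.024, -38.991, -0.061, 0.04, 0.0], 'ee_pos': [0.153, -0.606, 0.222], 'eef_rot': [0.992, 0.123, -0.0, -0.001], 'ft_force': [0.361, 0.017, 0.305], 'torque': [-0.027, 0.026, -0.002], 'grip_force': 0.0, 'width': 0.087}
top [[452.70345138971936, 0.0, 323.08019234755164], [0.0, 452.70345138971936, 209.39901741628915], [0.0, 0.0, 1.0]] [[0.0026, -0.9896, 0.144, 0.3777], [-0.9996, -0.0065, -0.0269, -0.0831], [0.0276, -0.1439, -0.9892, 0.9737], [0.0, 0.0, 0.0, 1.0]]
jam_jar_centre [([298, 222, 331, 259], 0.92), ([191, 259, 243, 299], 0.71)]
honey_jar_centre [([420, 146, 452, 179], 0.7), ([339, 225, 369, 252], 0.61)]
cream_jar_centre [([377, 223, 405, 246], 0.85)]
sprinkle_jar_centre [([260, 228, 284, 257], 0.58)]
stock_rack [([255, 217, 409, 266], 0.87)]
display_rack [([251, 138, 397, 184], 0.65)]
side [[438.4328831746436, 0.0, 314.91845371973267], [0.0, 438.4328831746436, 201.90830099235393], [0.0, 0.0, 1.0]] [[-0.9684, -0.1102, 0.2239, 0.2427], [-0.2494, 0.463, -0.8506, 0.8341], [-0.0099, -0.8795, -0.4758, 0.5963], [0.0, 0.0, 0.0, 1.0]]
jam_jar_centre [([325, 233, 370, 294], 0.66), ([320, 194, 338, 233], 0.62), ([314, 203, 332, 250], 0.16)]
honey_jar_centre [([285, 159, 304, 183], 0.58), ([328, 180, 345, 202], 0.51)]
cream_jar_centre [([329, 177, 346, 198], 0.73)]
sprinkle_jar_centre [([314, 203, 332, 249], 0.68)]
stock_rack [([300, 192, 356, 258], 0.92)]
display_rack [([226, 184, 301, 254], 0.74)]
```

Run:
```python
import cv2
a=cv2.imread("pics/top0.png")[120:320,170:470]
b=cv2.imread("pics/side0.png")[140:310,210:390]
cv2.imwrite("pics/topc.png",cv2.resize(a,None,fx=2.66,fy=2.66,interpolation=2))
cv2.imwrite("pics/sidec.png",cv2.resize(b,None,fx=3.5,fy=3.5,interpolation=2))
```

```text
(no output)
```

View pics/top0.png

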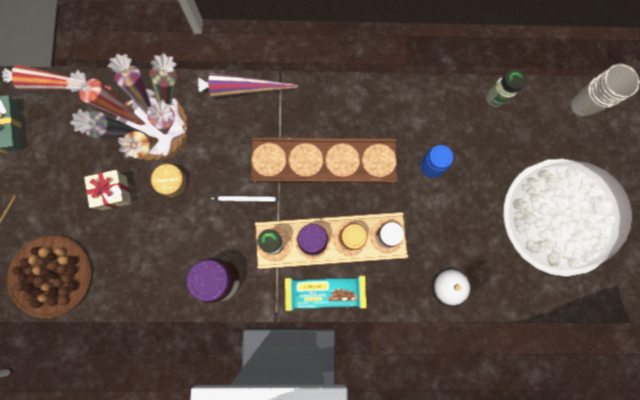

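View pics/topc.png

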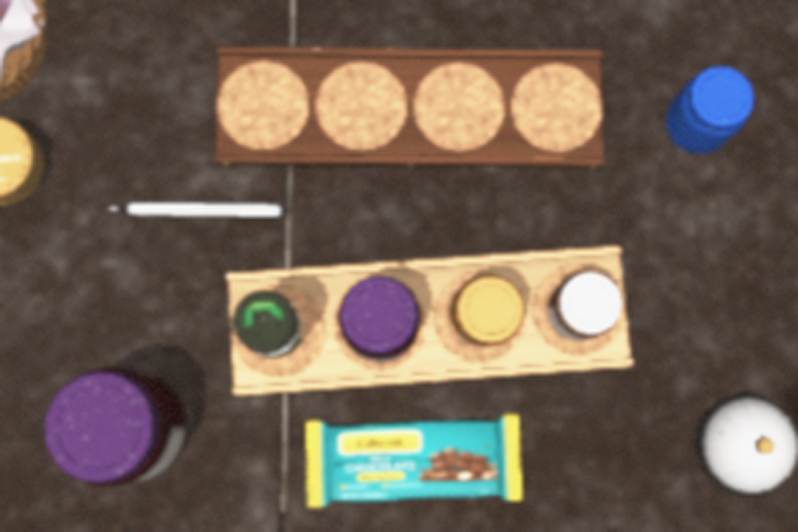

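View pics/side0.png

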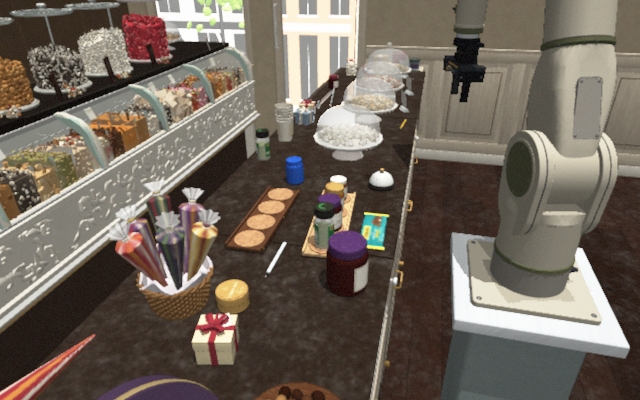

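Top view, where left is the robot's left. Stock rack from the left:
- Sprinkle, green cap (270,241)
- Small jam, purple (312,239)
- Honey, yellow (354,236)
- Cream, white (392,234)

Things that could be taken for them:
- Big jam jar, purple (212,280): not wanted, larger.
- Blue jar (437,160): leave alone.
- Yellow tin (167,180), green bottle (507,88) and white cloche (452,287): none are on the rack.

The crop confirms the choice. Display pads are at about (269,160), (305,160), (342,160) and (379,160).

```bash
cat > h.py <<'E'
import numpy as np,cv2
from bench import sensors,eyes
def ray(p,uv,z):
    K=p["intrinsics"];T=np.array(p["pose"]);d=T[:3,:3]@np.linalg.inv(K)@np.r_[uv,1.]
    return T[:3,3]+d*(z-T[2,3])/d[2]
def proj(p,X):
    T=np.array(p["pose"]);c=T[:3,:3].T@(np.asarray(X)-T[:3,3]);q=np.array(p["intrinsics"])@c;return q[:2]/q[2]
def blob(m,near):
    n,l,s,c=cv2.connectedComponentsWithStats(m.astype(np.uint8))
    k=[i for i in range(1,n) if s[i,4]>60]
    i=min(k,key=lambda i:np.hypot(*(c[i]-near)));return c[i],s[i,4],l==i
E
python3 - <<'E'
from h import *
p=eyes.camera("top");im=p["pixels"];hsv=cv2.cvtColor(im,cv2.COLOR_RGB2HSV)
H,S,V=[hsv[...,i].astype(int) for i in range(3)]
def fitrack(pts,name):
    pts=np.array(pts);y=np.array([.12,.04,-.04,-.12])
    b=np.polyfit(y,pts[:,:2],1);print(name,"centre",b[1].round(4),"yaw deg",np.degrees(np.arctan2(-b[0,0],b[0,1])).round(2),"scale",np.hypot(*b[0]).round(3))
# display pads: light cork against dark wood
P=[]
for c in[(269,160),(305,160),(342,160),(379,160)]:
    q,a,_=blob((V>150)&(np.arange(640)[None]>251)&(np.arange(640)[None]<398)&(np.arange(400)[:,None]<183)&(np.arange(400)[:,None]>138),c)
    P.append(ray(p,q,.015));print(q.round(1),a,P[-1].round(4))
fitrack(P,"display")
print([hsv[y,x].tolist() for x,y in[(270,241),(312,239),(354,236),(392,234),(262,222)]])
J={"sprinkle":((270,239),.12),"jam":((313,238),.097),"honey":((354,235),.09),"cream":((391,233),.075)}
Q=[]
for n,(c,z) in J.items():
    h,s,v=hsv[c[1],c[0]]
    m={"sprinkle":(V<70),"jam":(H>125)&(H<160)&(S>90),"honey":(S>105)&(V>150)&(H<32),"cream":(S<40)&(V>150)}[n]
    m=m&(np.hypot(np.arange(640)[None]-c[0],np.arange(400)[:,None]-c[1])<20)
    q,a,k=blob(m,c);(ctr,r)=cv2.minEnclosingCircle(np.argwhere(k)[:,::-1].astype(np.float32).copy())
    Q.append(ray(p,q,z));print(n,q.round(1),a,"r",round(r,1),np.round(ctr,1),Q[-1].round(4),ray(p,ctr,z).round(4))
fitrack(Q,"stock")
# stock board corners
m=((H>10)&(H<30)&(S>60)&(V>130)).astype(np.uint8);m[:205]=0;m[275:]=0;m[:,:245]=0;m[:,420:]=0
m=cv2.morphologyEx(m,cv2.MORPH_OPEN,np.ones((3,3)))
r=cv2.minAreaRect(np.argwhere(m)[:,::-1].astype(np.float32).copy());print("stock rect",r,ray(p,r[0],.015).round(4))
p2=eyes.camera("side")
for n,z in[("sprinkle",.0675),("jam",.056),("honey",.0525),("cream",.045)]:
    i=["sprinkle","jam","honey","cream"].index(n);print(n,"side",proj(p2,np.r_[Q[i][:2],z]).round(1))
E
```

```text
[268.7 159. ] 973 [0.627  0.0092 0.015 ]
[305.4 159.3] 980 [ 0.6271 -0.0705  0.015 ]
[360.3 159.7] 1928 [ 0.6273 -0.19    0.015 ]
[360.3 159.7] 1928 [ 0.6273 -0.19    0.015 ]
display centre [ 0.6272 -0.1103] yaw deg 0.1 scale 0.896
[[35, 55, 84], [140, 116, 143], [24, 111, 245], [0, 0, 247], [16, 97, 189]]Traceback (most recent call last):
  File "<stdin>", line 20, in <module>
  File "h.py", line 11, in blob
    i=min(k,key=lambda i:np.hypot(*(c[i]-near)));return c[i],s[i,4],l==i
ValueError: min() iterable argument is empty
```

Run:
```python
from h import *
p=eyes.camera("top");im=p["pixels"];hsv=cv2.cvtColor(im,cv2.COLOR_RGB2HSV)
H,S,V=[hsv[...,i].astype(int) for i in range(3)]
J={"sprinkle":((270,239),.12),"jam":((313,238),.097),"honey":((354,235),.09),"cream":((391,233),.075)}
Q=[]
for n,(c,z) in J.items():
    m={"sprinkle":(V<95)|((H>35)&(H<90)&(S>40)),"jam":(H>125)&(H<160)&(S>50),"honey":(S>90)&(V>200)&(H>20)&(H<32),"cream":(S<35)&(V>170)}[n]
    m=m&(np.hypot(np.arange(640)[None]-c[0],np.arange(400)[:,None]-c[1])<19)
    try:
        q,a,k=blob(m,c);(ctr,r)=cv2.minEnclosingCircle(np.argwhere(k)[:,::-1].astype(np.float32).copy())
    except ValueError: print(n,"none");continue
    Q.append(ray(p,q,z));print(n,q.round(1),a,"r",round(r,1),np.round(ctr,1),Q[-1].round(4),ray(p,ctr,z).round(4))
m=((H>10)&(H<30)&(S>60)&(V>130)).astype(np.uint8);m[:205]=0;m[275:]=0;m[:,:245]=0;m[:,420:]=0
m=cv2.morphologyEx(m,cv2.MORPH_OPEN,np.ones((3,3)))
r=cv2.minAreaRect(np.argwhere(m)[:,::-1].astype(np.float32).copy());print("stock rect",r)
C=ray(p,r[0],.015);th=np.radians(-(r[2]-(90 if r[2]>45 else 0)))
for y in(.12,.04,-.04,-.12):print("place",y,(C[:2]+y*np.array([-np.sin(th),np.cos(th)])).round(4))
print("yaw",np.degrees(th))
```

```text
sprinkle [269.6 240.6] 400 r 11.7 [269.7 241.1] [ 0.4421 -0.0057  0.12  ] [ 0.4411 -0.0059  0.12  ]
jam [312.1 238.2] 658 r 14.6 [312.2 238.3] [ 0.4489 -0.0858  0.097 ] [ 0.4486 -0.0859  0.097 ]
honey [354.  235.8] 409 r 11.4 [354. 236.] [ 0.4545 -0.168   0.09  ] [ 0.4541 -0.1679  0.09  ]
cream [391.4 233.6] 420 r 11.6 [391.5 233.5] [ 0.4605 -0.2443  0.075 ] [ 0.4607 -0.2444  0.075 ]
stock rect ((330.4761657714844, 239.92770385742188), (47.056270599365234, 150.55050659179688), 85.76361083984375)
place 0.12 [ 0.4431 -0.0054]
place 0.04 [ 0.449  -0.0851]
place -0.04 [ 0.4549 -0.1649]
place -0.12 [ 0.4609 -0.2447]
yaw 4.23638916015625
```

Call:
arm_command(
  steps=[
    {"slide": [0.035, 0.041, 0.004], "rot": [0, 0, 9], "grip": 1},
    {"slide": [0.035, 0.041, 0.004], "rot": [0, 0, 9], "grip": 1},
    {"slide": [0.035, 0.041, 0.004], "rot": [0, 0, 9], "grip": 1},
    {"slide": [0.035, 0.041, 0.004], "rot": [0, 0, 9], "grip": 1},
    {"slide": [0.035, 0.041, 0.004], "rot": [0, 0, 9], "grip": 1},
    {"slide": [0.035, 0.041, 0.004], "rot": [0, 0, 9], "grip": 1},
    {"slide": [0.035, 0.041, 0.004], "rot": [0, 0, 9], "grip": 1},
    {"slide": [0.035, 0.041, 0.004], "rot": [0, 0, 3], "grip": 1},
  ],
  newtons=20,
)

```text
time: 1.8
ee_pos: [0.4336, -0.2767, 0.255]
eef_rot: [0.764, 0.645, -0.0, 0.0]
ft_force: [1.1, -0.8, 0.9]
width: 0.0872
grip_force: 0.0
```

Call:
arm_command(
  steps=[
    {"slide": [0.0137, 0.0163, -0.02], "rot": [0, 0, 4.8]},
    {"slide": [0.0137, 0.0163, -0.02], "rot": [0, 0, 4.8]},
    {"slide": [0, 0, -0.03]},
    {"slide": [0, 0, -0.03]},
    {"slide": [0, 0, -0.03]},
    {"slide": [0, 0, 0]},
    {"slide": [0, 0, 0]},
    {"slide": [0, 0, 0]},
  ],
)

```text
schema error: expected keys rot, slide, grip
```

```bash
python3 - <<'E'
from h import *
s=sensors.read_state();print(s["ee_pos"],s["eef_rot"],s["width"])
for n,c in(("top",(330,230)),("side",(330,200))):
    p=eyes.camera(n);u,v=c;cv2.imwrite(f"pics/a_{n}.png",cv2.resize(p["pixels"][v-75:v+75,u-100:u+100,::-1],None,fx=4,fy=4,interpolation=2))
E
python3 -c "
import cv2,numpy as np
cv2.imwrite('pics/a.png',np.vstack([cv2.resize(cv2.imread('pics/a_%s.png'%n),(400,300)) for n in('top','side')]))"
```

```text
[ 0.43360767 -0.27670983  0.25500594] [ 7.64267554e-01  6.44899172e-01 -9.64925097e-06  4.05720112e-04] 0.08718110988931119
```

View pics/a.png

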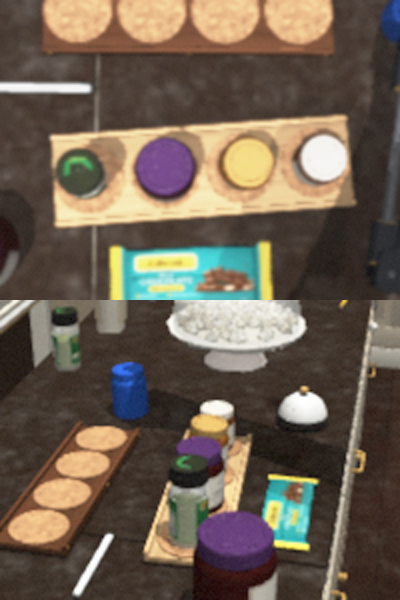

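The move was refused (every row needs all three keys), so the picture shows the unchanged scene: rack and jars as before, cream at crop (323,157), and the gripper at the right edge. I'll resend it.

Call:
arm_command(
  steps=[
    {"slide": [0.0137, 0.0163, -0.02], "rot": [0, 0, 4.8], "grip": 1},
    {"slide": [0.0137, 0.0163, -0.02], "rot": [0, 0, 4.8], "grip": 1},
    {"slide": [0, 0, -0.03], "rot": [0, 0, 0], "grip": 1},
    {"slide": [0, 0, -0.03], "rot": [0, 0, 0], "grip": 1},
    {"slide": [0, 0, -0.03], "rot": [0, 0, 0], "grip": 1},
    {"slide": [0, 0, 0], "rot": [0, 0, 0], "grip": 1},
    {"slide": [0, 0, 0], "rot": [0, 0, 0], "grip": 1},
    {"slide": [0, 0, 0], "rot": [0, 0, 0], "grip": 1},
  ],
)

```text
time: 2.9
ee_pos: [0.4608, -0.2459, 0.126]
eef_rot: [0.709, 0.705, 0.0, 0.001]
ft_force: [-0.9, -0.1, -0.2]
width: 0.087
grip_force: 0.0
```

Run:
```python
from h import *
s=sensors.read_state();print(s["ee_pos"],s["eef_rot"],s["width"])
o=[]
for n,c in(("top",(350,210)),("side",(330,180))):
    p=eyes.camera(n);u,v=c;o.append(cv2.resize(p["pixels"][v-75:v+75,u-100:u+100,::-1],(400,300),interpolation=2))
cv2.imwrite("pics/b.png",np.vstack(o))
```

```text
[ 0.46084831 -0.24593009  0.12600529] [7.08753617e-01 7.05455180e-01 2.67526711e-04 1.10757938e-03] 0.08703961705622705
```

View pics/b.png

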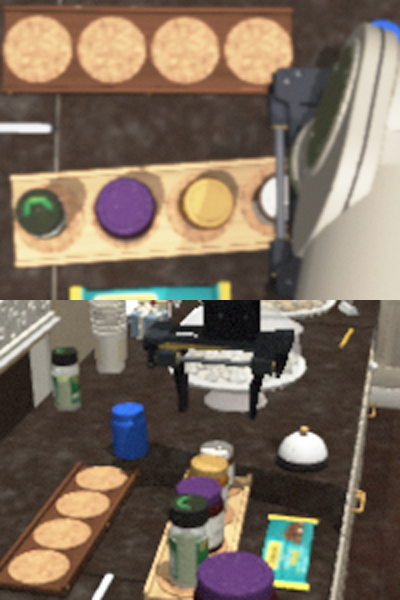

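The gripper is above the cream jar in both views: fingers at crop (183,405) and (254,410) in the side view, either side of the jar at (217,455). Going down and gripping.

Call:
arm_command(
  steps=[
    {"slide": [0, 0.0013, -0.03], "rot": [0, 0, 0], "grip": 1},
    {"slide": [0, 0, -0.03], "rot": [0, 0, 0], "grip": 1},
    {"slide": [0, 0, -0.02], "rot": [0, 0, 0], "grip": 1},
    {"slide": [0, 0, -0.018], "rot": [0, 0, 0], "grip": 1},
    {"slide": [0, 0, 0], "rot": [0, 0, 0], "grip": 1},
    {"slide": [0, 0, 0], "rot": [0, 0, 0], "grip": 0},
    {"slide": [0, 0, 0], "rot": [0, 0, 0], "grip": 0},
    {"slide": [0, 0, 0], "rot": [0, 0, 0], "grip": 0},
  ],
  newtons=20,
)

```text
time: 4.0
ee_pos: [0.4604, -0.2444, 0.0271]
eef_rot: [0.709, 0.705, 0.0, 0.0]
ft_force: [-0.6, 0.1, 0.1]
width: 0.0647
grip_force: 0.0
```

Call:
arm_command(
  steps=[
    {"slide": [0, 0, 0], "rot": [0, 0, 0], "grip": 0},
    {"slide": [0, 0, 0], "rot": [0, 0, 0], "grip": 0},
    {"slide": [0, 0, 0.01], "rot": [0, 0, 0], "grip": 0},
    {"slide": [0, 0, 0.03], "rot": [0, 0, 0], "grip": 0},
    {"slide": [0, 0, 0.04], "rot": [0, 0, 0], "grip": 0},
    {"slide": [0, 0, 0.04], "rot": [0, 0, 0], "grip": 0},
    {"slide": [0, 0, 0.03], "rot": [0, 0, 0], "grip": 0},
    {"slide": [0, 0, 0.01], "rot": [0, 0, 0], "grip": 0},
  ],
)

```text
time: 5.0
ee_pos: [0.4606, -0.2444, 0.1885]
eef_rot: [0.709, 0.706, 0.0, 0.001]
ft_force: [0.1, 0.2, -1.9]
width: 0.0484
grip_force: 19.9
```

Call:
arm_command(
  steps=[
    {"slide": [0.02, 0.03, 0], "rot": [0, 0, 0], "grip": 0},
    {"slide": [0.028, 0.042, 0], "rot": [0, 0, 0], "grip": 0},
    {"slide": [0.03, 0.046, 0], "rot": [0, 0, 0], "grip": 0},
    {"slide": [0.03, 0.046, 0], "rot": [0, 0, 0], "grip": 0},
    {"slide": [0.028, 0.044, 0], "rot": [0, 0, 0], "grip": 0},
    {"slide": [0.02, 0.03, 0], "rot": [0, 0, 0], "grip": 0},
    {"slide": [0.0104, 0.0154, -0.02], "rot": [0, 0, 0], "grip": 0},
    {"slide": [0, 0, -0.03], "rot": [0, 0, 0], "grip": 0},
  ],
)

```text
time: 6.0
ee_pos: [0.6268, 0.0116, 0.1353]
eef_rot: [0.708, 0.707, 0.0, -0.001]
ft_force: [-0.4, -0.2, -2.1]
width: 0.0482
grip_force: 19.9
```

Call:
arm_command(
  steps=[
    {"slide": [0, 0, -0.03], "rot": [0, 0, 0], "grip": 0},
    {"slide": [0, 0, -0.03], "rot": [0, 0, 0], "grip": 0},
    {"slide": [0, 0, -0.025], "rot": [0, 0, 0], "grip": 0},
    {"slide": [0, 0, -0.015], "rot": [0, 0, 0], "grip": 0},
    {"slide": [0, 0, -0.004], "rot": [0, 0, 0], "grip": 0},
    {"slide": [0, 0, 0], "rot": [0, 0, 0], "grip": 0},
    {"slide": [0, 0, 0], "rot": [0, 0, 0], "grip": 0},
    {"slide": [0, 0, 0], "rot": [0, 0, 0], "grip": 0},
  ],
)

```text
time: 7.0
ee_pos: [0.6269, 0.0093, 0.0333]
eef_rot: [0.709, 0.705, 0.0, 0.0]
ft_force: [0.0, 0.6, -1.9]
width: 0.0485
grip_force: 19.9
```

Call:
arm_command(
  steps=[
    {"slide": [0, 0, -0.004], "rot": [0, 0, 0], "grip": 0},
    {"slide": [0, 0, -0.002], "rot": [0, 0, 0], "grip": 0},
    {"slide": [0, 0, 0], "rot": [0, 0, 0], "grip": 0},
    {"slide": [0, 0, 0], "rot": [0, 0, 0], "grip": 1},
    {"slide": [0, 0, 0], "rot": [0, 0, 0], "grip": 1},
    {"slide": [0, 0, 0], "rot": [0, 0, 0], "grip": 1},
    {"slide": [0, 0, 0], "rot": [0, 0, 0], "grip": 1},
    {"slide": [0, 0, 0], "rot": [0, 0, 0], "grip": 1},
  ],
)

```text
time: 8.0
ee_pos: [0.6265, 0.0092, 0.0266]
eef_rot: [0.709, 0.706, 0.0, 0.0]
ft_force: [0.0, -0.9, -0.3]
width: 0.0852
grip_force: 0.0
```

Call:
arm_command(
  steps=[
    {"slide": [0, 0, 0.03], "rot": [0, 0, 0], "grip": 1},
    {"slide": [0, 0, 0.05], "rot": [0, 0, 0], "grip": 1},
    {"slide": [0, 0, 0.05], "rot": [0, 0, 0], "grip": 1},
    {"slide": [-0.022, -0.022, 0.03], "rot": [0, 0, 0], "grip": 1},
    {"slide": [-0.04, -0.04, 0], "rot": [0, 0, 0], "grip": 1},
    {"slide": [-0.04, -0.04, 0], "rot": [0, 0, 0], "grip": 1},
    {"slide": [-0.04, -0.04, 0], "rot": [0, 0, 0], "grip": 1},
    {"slide": [-0.03, -0.032, 0], "rot": [0, 0, 0], "grip": 1},
  ],
)

```text
time: 9.0
ee_pos: [0.4528, -0.1665, 0.1867]
eef_rot: [0.709, 0.705, -0.0, 0.0]
ft_force: [1.0, 0.5, 0.4]
width: 0.0871
grip_force: 0.0
```

Run:
```python
from h import *
s=sensors.read_state();print(s["ee_pos"])
p=eyes.camera("side");q=eyes.camera("top")
for o in["cream_jar_centre","honey_jar_centre"]:
    for c in(p,q):print(o,[(np.round(d["bbox"]).tolist(),round(d["conf"],2)) for d in eyes.look_for(o,c)])
print(proj(p,[.627,.009,.045]),proj(q,[.627,.009,.075]))
```

```text
[ 0.45276071 -0.16645889  0.18671731]
cream_jar_centre [([237.0, 214.0, 258.0, 242.0], 0.75)]
cream_jar_centre [([257.0, 141.0, 282.0, 170.0], 0.7)]
honey_jar_centre [([286.0, 156.0, 305.0, 183.0], 0.89), ([326.0, 181.0, 345.0, 204.0], 0.8)]
honey_jar_centre [([428.0, 147.0, 452.0, 158.0], 0.51)]
[247.73488508 227.17225356] [266.05589756 151.51367967]
```

Call:
arm_command(
  steps=[
    {"slide": [0.0008, 0, -0.04], "rot": [0, 0, 0], "grip": 1},
    {"slide": [0, 0, -0.04], "rot": [0, 0, 0], "grip": 1},
    {"slide": [0, 0, -0.035], "rot": [0, 0, 0], "grip": 1},
    {"slide": [0, 0, -0.025], "rot": [0, 0, 0], "grip": 1},
    {"slide": [0, 0, -0.01], "rot": [0, 0, 0], "grip": 1},
    {"slide": [0, 0, 0], "rot": [0, 0, 0], "grip": 1},
    {"slide": [0, 0, 0], "rot": [0, 0, 0], "grip": 0},
    {"slide": [0, 0, 0], "rot": [0, 0, 0], "grip": 0},
  ],
)

```text
time: 10.3
ee_pos: [0.456, -0.165, 0.0375]
eef_rot: [0.709, 0.706, 0.0, 0.001]
ft_force: [0.6, -0.1, 0.5]
width: 0.0745
grip_force: 0.0
```

Call:
arm_command(
  steps=[
    {"slide": [0, 0, 0], "rot": [0, 0, 0], "grip": 0},
    {"slide": [0, 0, 0], "rot": [0, 0, 0], "grip": 0},
    {"slide": [0, 0, 0], "rot": [0, 0, 0], "grip": 0},
    {"slide": [0, 0, 0], "rot": [0, 0, 0], "grip": 0},
    {"slide": [0, 0, 0.01], "rot": [0, 0, 0], "grip": 0},
    {"slide": [0, 0, 0.04], "rot": [0, 0, 0], "grip": 0},
    {"slide": [0, 0, 0.05], "rot": [0, 0, 0], "grip": 0},
    {"slide": [0, 0, 0.05], "rot": [0, 0, 0], "grip": 0},
  ],
)

```text
time: 11.3
ee_pos: [0.4547, -0.1644, 0.1882]
eef_rot: [0.709, 0.706, -0.0, -0.0]
ft_force: [1.1, -0.4, -2.6]
width: 0.0528
grip_force: 19.7
```

Call:
arm_command(
  steps=[
    {"slide": [0.022, 0.012, 0], "rot": [0, 0, 0], "grip": 0},
    {"slide": [0.035, 0.02, 0], "rot": [0, 0, 0], "grip": 0},
    {"slide": [0.04, 0.022, 0], "rot": [0, 0, 0], "grip": 0},
    {"slide": [0.04, 0.022, 0], "rot": [0, 0, 0], "grip": 0},
    {"slide": [0.025, 0.014, 0], "rot": [0, 0, 0], "grip": 0},
    {"slide": [0.01, 0.005, -0.02], "rot": [0, 0, 0], "grip": 0},
    {"slide": [0, 0, -0.03], "rot": [0, 0, 0], "grip": 0},
    {"slide": [0, 0, -0.03], "rot": [0, 0, 0], "grip": 0},
  ],
)

```text
time: 12.3
ee_pos: [0.626, -0.0706, 0.1044]
eef_rot: [0.709, 0.705, -0.001, -0.001]
ft_force: [-0.1, 0.1, -2.0]
width: 0.0526
grip_force: 19.7
```

Call:
arm_command(
  steps=[
    {"slide": [0, 0, -0.03], "rot": [0, 0, 0], "grip": 0},
    {"slide": [0, 0, -0.02], "rot": [0, 0, 0], "grip": 0},
    {"slide": [0, 0, -0.01], "rot": [0, 0, 0], "grip": 0},
    {"slide": [0, 0, -0.005], "rot": [0, 0, 0], "grip": 0},
    {"slide": [0, 0, 0], "rot": [0, 0, 0], "grip": 0},
    {"slide": [0, 0, 0], "rot": [0, 0, 0], "grip": 0},
    {"slide": [0, 0, 0], "rot": [0, 0, 0], "grip": 0},
    {"slide": [0, 0, 0], "rot": [0, 0, 0], "grip": 0},
  ],
)

```text
time: 13.3
ee_pos: [0.6275, -0.0698, 0.0419]
eef_rot: [0.709, 0.705, 0.0, 0.0]
ft_force: [-0.4, -0.0, -2.0]
width: 0.053
grip_force: 19.7
```

Call:
arm_command(
  steps=[
    {"slide": [0, 0, -0.003], "rot": [0, 0, 0], "grip": 0},
    {"slide": [0, 0, -0.0015], "rot": [0, 0, 0], "grip": 0},
    {"slide": [0, 0, 0], "rot": [0, 0, 0], "grip": 0},
    {"slide": [0, 0, 0], "rot": [0, 0, 0], "grip": 1},
    {"slide": [0, 0, 0], "rot": [0, 0, 0], "grip": 1},
    {"slide": [0, 0, 0], "rot": [0, 0, 0], "grip": 1},
    {"slide": [0, 0, 0], "rot": [0, 0, 0], "grip": 1},
    {"slide": [0, 0, 0], "rot": [0, 0, 0], "grip": 1},
  ],
)

```text
time: 14.3
ee_pos: [0.6273, -0.0698, 0.0371]
eef_rot: [0.709, 0.706, 0.0, 0.0]
ft_force: [0.5, 0.6, -0.4]
width: 0.0864
grip_force: 0.0
```

Call:
arm_command(
  steps=[
    {"slide": [0, 0, 0.03], "rot": [0, 0, 0], "grip": 1},
    {"slide": [0, 0, 0.05], "rot": [0, 0, 0], "grip": 1},
    {"slide": [0, 0, 0.05], "rot": [0, 0, 0], "grip": 1},
    {"slide": [-0.022, -0.002, 0.03], "rot": [0, 0, 0], "grip": 1},
    {"slide": [-0.045, -0.004, 0], "rot": [0, 0, 0], "grip": 1},
    {"slide": [-0.05, -0.004, 0], "rot": [0, 0, 0], "grip": 1},
    {"slide": [-0.04, -0.004, 0], "rot": [0, 0, 0], "grip": 1},
    {"slide": [-0.021, -0.0017, 0], "rot": [0, 0, 0], "grip": 1},
  ],
)

```text
time: 15.3
ee_pos: [0.4475, -0.086, 0.1971]
eef_rot: [0.709, 0.705, -0.001, 0.0]
ft_force: [0.0, -0.2, -0.3]
width: 0.0875
grip_force: 0.0
```

Run:
```python
from h import *
s=sensors.read_state();print(s["ee_pos"])
p=eyes.camera("side");q=eyes.camera("top")
for o in["cream_jar_centre","honey_jar_centre","jam_jar_centre"]:
    for c in(p,q):print(o,[(np.round(d["bbox"]).tolist(),round(d["conf"],2)) for d in eyes.look_for(o,c)])
print(proj(p,[.627,-.0705,.0525]),proj(q,[.627,-.0705,.09]))
```

```text
[ 0.4475405  -0.08595797  0.19714232]
cream_jar_centre [([236.0, 214.0, 258.0, 243.0], 0.64)]
cream_jar_centre [([368.0, 218.0, 404.0, 261.0], 0.69), ([257.0, 140.0, 273.0, 163.0], 0.65)]
honey_jar_centre [([252.0, 190.0, 271.0, 224.0], 0.71), ([284.0, 159.0, 304.0, 180.0], 0.64)]
honey_jar_centre [([421.0, 146.0, 453.0, 176.0], 0.79), ([294.0, 140.0, 324.0, 155.0], 0.51)]
jam_jar_centre [([319.0, 190.0, 340.0, 235.0], 0.86), ([327.0, 231.0, 369.0, 298.0], 0.75), ([337.0, 192.0, 347.0, 205.0], 0.6), ([228.0, 185.0, 301.0, 256.0], 0.18)]
jam_jar_centre [([188.0, 257.0, 241.0, 301.0], 0.96)]
[259.36870794 208.63997449] [305.01342493 149.88823867]
```

Call:
arm_command(
  steps=[
    {"slide": [0.0006, 0, -0.04], "rot": [0, 0, 0], "grip": 1},
    {"slide": [0, 0, -0.04], "rot": [0, 0, 0], "grip": 1},
    {"slide": [0, 0, -0.035], "rot": [0, 0, 0], "grip": 1},
    {"slide": [0, 0, -0.025], "rot": [0, 0, 0], "grip": 1},
    {"slide": [0, 0, -0.015], "rot": [0, 0, 0], "grip": 1},
    {"slide": [0, 0, 0], "rot": [0, 0, 0], "grip": 1},
    {"slide": [0, 0, 0], "rot": [0, 0, 0], "grip": 0},
    {"slide": [0, 0, 0], "rot": [0, 0, 0], "grip": 0},
  ],
)

```text
time: 16.7
ee_pos: [0.4506, -0.0857, 0.043]
eef_rot: [0.709, 0.705, 0.0, 0.001]
ft_force: [-0.1, 0.4, -0.0]
width: 0.0744
grip_force: 0.0
```

Call:
arm_command(
  steps=[
    {"slide": [0, 0, 0], "rot": [0, 0, 0], "grip": 0},
    {"slide": [0, 0, 0], "rot": [0, 0, 0], "grip": 0},
    {"slide": [0, 0, 0], "rot": [0, 0, 0], "grip": 0},
    {"slide": [0, 0, 0], "rot": [0, 0, 0], "grip": 0},
    {"slide": [0, 0, 0.01], "rot": [0, 0, 0], "grip": 0},
    {"slide": [0, 0, 0.04], "rot": [0, 0, 0], "grip": 0},
    {"slide": [0, 0, 0.05], "rot": [0, 0, 0], "grip": 0},
    {"slide": [0, 0, 0.05], "rot": [0, 0, 0], "grip": 0},
  ],
)

```text
time: 17.7
ee_pos: [0.4495, -0.0852, 0.194]
eef_rot: [0.709, 0.706, 0.0, 0.0]
ft_force: [0.6, -0.6, -1.2]
width: 0.0611
grip_force: 20.0
```

Call:
arm_command(
  steps=[
    {"slide": [0.022, -0.008, 0], "rot": [0, 0, 0], "grip": 0},
    {"slide": [0.036, -0.013, 0], "rot": [0, 0, 0], "grip": 0},
    {"slide": [0.042, -0.015, 0], "rot": [0, 0, 0], "grip": 0},
    {"slide": [0.042, -0.016, 0], "rot": [0, 0, 0], "grip": 0},
    {"slide": [0.025, -0.01, 0], "rot": [0, 0, 0], "grip": 0},
    {"slide": [0.0105, -0.003, -0.02], "rot": [0, 0, 0], "grip": 0},
    {"slide": [0, 0, -0.03], "rot": [0, 0, 0], "grip": 0},
    {"slide": [0, 0, -0.03], "rot": [0, 0, 0], "grip": 0},
  ],
)

```text
time: 18.7
ee_pos: [0.6264, -0.15, 0.1102]
eef_rot: [0.709, 0.706, -0.0, -0.001]
ft_force: [0.1, -0.1, -1.2]
width: 0.0613
grip_force: 20.0
```

Call:
arm_command(
  steps=[
    {"slide": [0, 0, -0.03], "rot": [0, 0, 0], "grip": 0},
    {"slide": [0, 0, -0.02], "rot": [0, 0, 0], "grip": 0},
    {"slide": [0, 0, -0.01], "rot": [0, 0, 0], "grip": 0},
    {"slide": [0, 0, -0.005], "rot": [0, 0, 0], "grip": 0},
    {"slide": [0, 0, 0], "rot": [0, 0, 0], "grip": 0},
    {"slide": [0, 0, 0], "rot": [0, 0, 0], "grip": 0},
    {"slide": [0, 0, 0], "rot": [0, 0, 0], "grip": 0},
    {"slide": [0, 0, 0], "rot": [0, 0, 0], "grip": 0},
  ],
)

```text
time: 19.7
ee_pos: [0.6276, -0.1505, 0.0474]
eef_rot: [0.709, 0.705, 0.0, 0.0]
ft_force: [0.8, -0.2, -2.1]
width: 0.0611
grip_force: 20.0
```

Call:
arm_command(
  steps=[
    {"slide": [0, 0, -0.003], "rot": [0, 0, 0], "grip": 0},
    {"slide": [0, 0, -0.0015], "rot": [0, 0, 0], "grip": 0},
    {"slide": [0, 0, 0], "rot": [0, 0, 0], "grip": 0},
    {"slide": [0, 0, 0], "rot": [0, 0, 0], "grip": 1},
    {"slide": [0, 0, 0], "rot": [0, 0, 0], "grip": 1},
    {"slide": [0, 0, 0], "rot": [0, 0, 0], "grip": 1},
    {"slide": [0, 0, 0], "rot": [0, 0, 0], "grip": 1},
    {"slide": [0, 0, 0], "rot": [0, 0, 0], "grip": 1},
  ],
)

```text
time: 20.7
ee_pos: [0.6274, -0.1505, 0.0426]
eef_rot: [0.709, 0.705, 0.0, 0.0]
ft_force: [0.1, 0.6, 0.3]
width: 0.0865
grip_force: 0.0
```

Call:
arm_command(
  steps=[
    {"slide": [0, 0, 0.04], "rot": [0, 0, 0], "grip": 1},
    {"slide": [0, 0, 0.055], "rot": [0, 0, 0], "grip": 1},
    {"slide": [0, 0, 0.055], "rot": [0, 0, 0], "grip": 1},
    {"slide": [-0.025, 0.02, 0.02], "rot": [0, 0, 0], "grip": 1},
    {"slide": [-0.045, 0.035, 0], "rot": [0, 0, 0], "grip": 1},
    {"slide": [-0.045, 0.035, 0], "rot": [0, 0, 0], "grip": 1},
    {"slide": [-0.045, 0.035, 0], "rot": [0, 0, 0], "grip": 1},
    {"slide": [-0.025, 0.0197, 0], "rot": [0, 0, 0], "grip": 1},
  ],
)

```text
time: 21.7
ee_pos: [0.4406, -0.0043, 0.2125]
eef_rot: [0.708, 0.706, -0.0, 0.001]
ft_force: [0.5, 0.1, 0.6]
width: 0.087
grip_force: 0.0
```

Run:
```python
from h import *
s=sensors.read_state();print(s["ee_pos"])
p=eyes.camera("side");q=eyes.camera("top")
for o in["jam_jar_centre","sprinkle_jar_centre"]:
    for c in(p,q):print(o,[(np.round(d["bbox"]).tolist(),round(d["conf"],2)) for d in eyes.look_for(o,c)])
print(proj(p,[.627,-.15,.056]),proj(q,[.627,-.15,.097]),proj(p,[.4425,-.0055,.0675]))
```

```text
[ 0.44057085 -0.0042591   0.21252532]
jam_jar_centre [([259.0, 175.0, 279.0, 215.0], 0.73), ([327.0, 230.0, 371.0, 297.0], 0.55)]
jam_jar_centre [([331.0, 138.0, 359.0, 177.0], 0.63)]
sprinkle_jar_centre [([312.0, 203.0, 336.0, 248.0], 0.84)]
sprinkle_jar_centre [([371.0, 219.0, 409.0, 251.0], 0.55), ([280.0, 240.0, 286.0, 250.0], 0.37)]
[269.82532479 193.44528444] [344.77150264 149.32777554] [324.08925679 225.48728374]
```

Down to TCP 0.060 (commanded 0.213 now).

Call:
arm_command(
  steps=[
    {"slide": [0, -0.0005, -0.04], "rot": [0, 0, 0], "grip": 1},
    {"slide": [0, 0, -0.04], "rot": [0, 0, 0], "grip": 1},
    {"slide": [0, 0, -0.035], "rot": [0, 0, 0], "grip": 1},
    {"slide": [0, 0, -0.025], "rot": [0, 0, 0], "grip": 1},
    {"slide": [0, 0, -0.013], "rot": [0, 0, 0], "grip": 1},
    {"slide": [0, 0, 0], "rot": [0, 0, 0], "grip": 1},
    {"slide": [0, 0, 0], "rot": [0, 0, 0], "grip": 0},
    {"slide": [0, 0, 0], "rot": [0, 0, 0], "grip": 0},
  ],
)

```text
time: 23.0
ee_pos: [0.4431, -0.0064, 0.0604]
eef_rot: [0.709, 0.705, 0.0, 0.001]
ft_force: [0.2, 0.7, 0.1]
width: 0.0743
grip_force: 0.0
```

Call:
arm_command(
  steps=[
    {"slide": [0, 0, 0], "rot": [0, 0, 0], "grip": 0},
    {"slide": [0, 0, 0], "rot": [0, 0, 0], "grip": 0},
    {"slide": [0, 0, 0], "rot": [0, 0, 0], "grip": 0},
    {"slide": [0, 0, 0], "rot": [0, 0, 0], "grip": 0},
    {"slide": [0, 0, 0.01], "rot": [0, 0, 0], "grip": 0},
    {"slide": [0, 0, 0.04], "rot": [0, 0, 0], "grip": 0},
    {"slide": [0, 0, 0.055], "rot": [0, 0, 0], "grip": 0},
    {"slide": [0, 0, 0.055], "rot": [0, 0, 0], "grip": 0},
  ],
)

```text
time: 24.0
ee_pos: [0.442, -0.0059, 0.2218]
eef_rot: [0.708, 0.706, 0.0, 0.0]
ft_force: [1.1, -1.2, -2.0]
width: 0.0443
grip_force: 20.0
```

Call:
arm_command(
  steps=[
    {"slide": [0.018, -0.022, 0], "rot": [0, 0, 0], "grip": 0},
    {"slide": [0.028, -0.034, 0], "rot": [0, 0, 0], "grip": 0},
    {"slide": [0.033, -0.04, 0], "rot": [0, 0, 0], "grip": 0},
    {"slide": [0.033, -0.04, 0], "rot": [0, 0, 0], "grip": 0},
    {"slide": [0.033, -0.04, 0], "rot": [0, 0, 0], "grip": 0},
    {"slide": [0.026, -0.031, 0], "rot": [0, 0, 0], "grip": 0},
    {"slide": [0.014, -0.017, 0], "rot": [0, 0, 0], "grip": 0},
    {"slide": [0, 0, -0.02], "rot": [0, 0, 0], "grip": 0},
  ],
)

```text
time: 25.0
ee_pos: [0.6283, -0.2315, 0.2]
eef_rot: [0.709, 0.705, 0.001, 0.001]
ft_force: [-0.3, 1.1, -0.8]
width: 0.0439
grip_force: 20.0
```

Call:
arm_command(
  steps=[
    {"slide": [0, 0, -0.035], "rot": [0, 0, 0], "grip": 0},
    {"slide": [0, 0, -0.04], "rot": [0, 0, 0], "grip": 0},
    {"slide": [0, 0, -0.035], "rot": [0, 0, 0], "grip": 0},
    {"slide": [0, 0, -0.02], "rot": [0, 0, 0], "grip": 0},
    {"slide": [0, 0, -0.005], "rot": [0, 0, 0], "grip": 0},
    {"slide": [0, 0, 0], "rot": [0, 0, 0], "grip": 0},
    {"slide": [0, 0, 0], "rot": [0, 0, 0], "grip": 0},
    {"slide": [0, 0, 0], "rot": [0, 0, 0], "grip": 0},
  ],
)

```text
time: 26.0
ee_pos: [0.628, -0.2304, 0.0656]
eef_rot: [0.709, 0.705, 0.0, 0.001]
ft_force: [0.2, -0.1, -1.5]
width: 0.0445
grip_force: 20.0
```

Call:
arm_command(
  steps=[
    {"slide": [0, 0, -0.003], "rot": [0, 0, 0], "grip": 0},
    {"slide": [0, 0, -0.0015], "rot": [0, 0, 0], "grip": 0},
    {"slide": [0, 0, 0], "rot": [0, 0, 0], "grip": 0},
    {"slide": [0, 0, 0], "rot": [0, 0, 0], "grip": 1},
    {"slide": [0, 0, 0], "rot": [0, 0, 0], "grip": 1},
    {"slide": [0, 0, 0], "rot": [0, 0, 0], "grip": 1},
    {"slide": [0, 0, 0], "rot": [0, 0, 0], "grip": 1},
    {"slide": [0, 0, 0], "rot": [0, 0, 0], "grip": 1},
  ],
)

```text
time: 27.0
ee_pos: [0.6274, -0.2303, 0.0601]
eef_rot: [0.709, 0.706, 0.0, 0.0]
ft_force: [-1.3, -0.0, 0.2]
width: 0.0839
grip_force: 0.0
```

Call:
arm_command(
  steps=[
    {"slide": [0, 0, 0.04], "rot": [0, 0, 0], "grip": 1},
    {"slide": [0, 0, 0.055], "rot": [0, 0, 0], "grip": 1},
    {"slide": [0, 0, 0.055], "rot": [0, 0, 0], "grip": 1},
    {"slide": [-0.03, -0.02, 0.02], "rot": [0, 0, 0], "grip": 1},
    {"slide": [-0.05, -0.03, 0], "rot": [0, 0, 0], "grip": 1},
    {"slide": [-0.05, -0.03, 0], "rot": [0, 0, 0], "grip": 1},
    {"slide": [-0.04, -0.04, 0], "rot": [0, 0, 0], "grip": 1},
    {"slide": [-0.02, -0.04, 0], "rot": [0, 0, 0], "grip": 1},
  ],
)

```text
time: 28.0
ee_pos: [0.4351, -0.392, 0.2307]
eef_rot: [0.709, 0.705, -0.001, 0.0]
ft_force: [0.4, 0.0, -0.3]
width: 0.0874
grip_force: 0.0
```

Run:
```python
from h import *
s=sensors.read_state();print(s["ee_pos"])
o=[]
for n,c in(("top",(330,190)),("side",(290,200))):
    p=eyes.camera(n);u,v=c;im=p["pixels"].copy()
    for y,z in((.009,.075),(-.0705,.09),(-.15,.097),(-.23,.12)):
        print(n,proj(p,[.627,y,z]).round(1))
    if n=="top":
        for t in["cream","honey","jam","sprinkle"]:print(t,[np.round(d["bbox"]).tolist() for d in eyes.look_for(t+"_jar_centre",p)])
    o.append(cv2.resize(im[v-75:v+75,u-100:u+100,::-1],(400,300),interpolation=2))
cv2.imwrite("pics/c.png",np.vstack(o))
```

```text
[ 0.43512547 -0.39199633  0.23072404]
top [266.1 151.5]
top [305.  149.9]
top [344.8 149.3]
top [386.5 146.5]
cream [[258.0, 140.0, 282.0, 168.0]]
honey [[422.0, 147.0, 451.0, 177.0], [294.0, 141.0, 322.0, 173.0]]
jam [[192.0, 255.0, 243.0, 302.0], [330.0, 137.0, 364.0, 174.0]]
sprinkle [[371.0, 140.0, 397.0, 169.0]]
side [246.7 216.4]
side [258.3 195.6]
side [268.9 179.7]
side [278.2 160.1]
```

View pics/c.png

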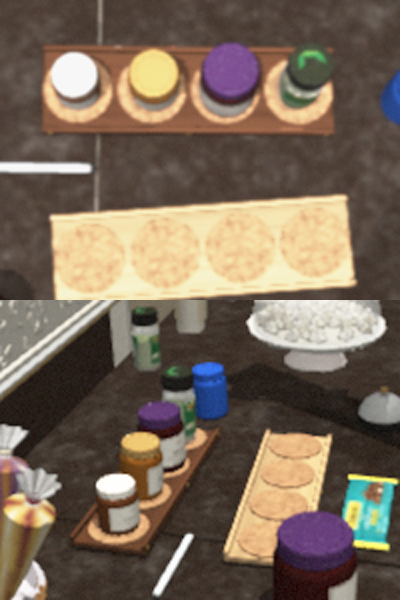

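The picture shows all four jars upright on the display rack. Lids from the left: cream (75,77), honey (154,75), jam (230,71), sprinkle (308,68). Each is within about 3 px (5 mm) of its predicted spot, the stock rack is empty, and the arm is clear.

```bash
python3 -c "
from bench import order
print(order.close_job())"
```

```text
the job is handed in; nothing more can be done
None
```

All four jars stand upright on the display rack in reverse order (cream, honey, jam, sprinkle from the robot's left), each about 5 mm or less from its pad's middle by the last picture; the job was handed in at about 28 s, and no verdict came back.

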